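# Feel for the release notch of a tube-rack dock and hold its key down

### The arm

A 6-joint arm with a two-finger parallel gripper is mounted at the origin on the work surface. World frame = base frame: x ahead of the robot, y to its left, z up, the work surface at z = 0. Lengths are in mm, angles in degrees, forces in N, time in s.
With the tool pointing down it reaches from about 250 to 775 mm from the base axis. Payload 4 kg.
Tool frame: the origin (TCP) lies between the finger pads, 19 mm behind the fingertips; this is the grasp point; z points along the fingers, y is the line along which they close (so a half turn about z gives the same grasp; the last joint's range is limited). The gripper opens to 94 mm and grips with 3 to 60 N. Pads are 16 mm wide; open, the fingers measure 119 mm over their backs; the gripper's body (75 mm by 177 mm) begins 78 mm behind the grasp point.
Start: joints at [-69.792, 4.996, 78.535, -0, 96.463, -5.907], TCP at [242.099, -493.869, 224.306] pointing down, gripper open.
Joint ranges: [-177.83, 177.83], [-43.37, 116.18], [15.69, 146.23], [-61.86, 241.86], [9.47, 152.12], [-147.06, 147.06]. Speed limits (degrees/s): [159.86, 159.86, 180, 180, 180, 180].

### API

Orientations are given as [roll, pitch, yaw] about the fixed x, y, z axes, in that order (R = Rz(yaw) Ry(pitch) Rx(roll)).
In Python, from workcell import arm gives the robot as it stands. The module is installed in compiled form; this text tells all that it offers.
- The arm moves only by the tool apply_moves, never from a script. Its argument "moves" is a list that holds one entry, the list of rows, each a list of 5 numbers: the shift along the tool's x, y, z in mm, then the turn about the tool's z in degrees, then the closure in counts, from 0 (fully open) to 255 (shut). In form: [[[x, y, z, yaw, grip], ...]]. A call has 1 to 10 rows; each row shifts and turns the commanded pose from where the row before left it, along the tool's axes as they then stand; what a row does not reach is not made up. A row lasts 1/8 s, in which the tool goes at most 62.5 mm and 10.7 degrees, less where a joint would pass 70% of its speed; a pose out of reach is approached as far as the arm can. A call with a gripper value outside its range is refused whole. The fingers move at their own pace and stop on an object; "squeeze" is the grip in N (left out, the last holds). Time passes only in rows, so rows that do not move let the fingers close. It gives the time, the measured TCP pose, the force, the opening and the grip force at its end, in the units of the state.
- arm.sense(): the state, without advancing time (a new reading comes with each control period).
- arm.get_image(name): name is "scene" or "top" or "wrist"; returns the picture (420x560x3 uint8, blue, green, red); there is no depth.
- arm.camera_info(name): a dict with "fovy" (degrees; the focal length in pixels is half the picture's height over the tangent of half this angle, whatever the lens; pixels are square), "cx", "cy" (the principal point, pixels), "D" ([k1, k2, p1, p2, k3] as OpenCV has them; the pictures are not rectified), "world_to_cam" (4x4, takes a point from world to camera coordinates). Camera axes: x right, y down, z forward; pixel columns grow to the right and rows downward; lengths in mm; the calibration is good to about 2 mm. A picture is of the moment at which its call begins: read the wrist's pose just before it. camera_info takes no time and is no camera call; for the wrist camera it gives the pose at the moment of the call.
- arm.job_done(): hands the job in; it is judged then, once.
Trained networks look in the newest picture that a camera, given by its name, has taken for a name from the list of things; names that differ only in an ending like _2 or _b are one class to them, and where a whole thing is asked for, a point or a joint stands for the part that bears it (a point fixed in the world has none). Each returns a list of dicts, best first, with "p" (0 to 1); they miss things now and then, are a little off and sometimes report something else, mostly with a low value. They report only what shows in the picture. A call takes as long as a camera call.
- arm.recognise(camera, name): "point" ([x, y, z] in mm, in world coordinates, good to about 4 mm: the middle of the surface that is visible of it).
- arm.mark_of(camera, name): "point" ([x, y, z] in mm, in world coordinates, good to about 4 mm: a listed point, or the origin of a listed thing).
The state is a dict: "clock": time; "joint_positions": joint angles; "dq": joint speeds; "effort": joint torques, N m; "ee_pos": TCP position; "ee_rot": TCP orientation; "wrist_force": force on the tool from outside, world axes, zero at the start; "ft_torque": the same for the moment, N m; "finger_gap": finger opening in mm; "gripper_force": force on a finger pad.
Only numpy, scipy, OpenCV 4.12 (cv2) and the standard library are available. Lean on these libraries where they do the work, as an engineer would, in place of code of your own. Each camera call takes 0.05 s, during which the arm holds its last target. There are 200 camera calls.

### The job

The tube rack is locked in its dock by a clamp bar, and the release key is sunk in a notch somewhere along the dock's front edge. With the fingertips, touch the top of that edge close to its left-hand end (the robot's left) and sweep along it, without leaning hard on it, until you find the notch, then press the key inside it all the way down so that the clamp bar draws back. Finish while still holding the key down, so that a colleague can take the rack; lift nothing and leave everything else where it stands.

Things in the scene. Friction and masses are not known exactly. Their poses are not given: they have to be found in the camera images.
- dock: white plastic rack dock, 220 (x) x 440 (y) x 62 mm high, fixed to the bench, its front towards the robot. Origin: centre of its underside; x to its back, y to its left (seen from the robot), z up. Clamp bar behind the edge: top at 33 mm; tube caps reach 95 mm above the bench, the nearest about 70 mm behind the middle of the edge. Pushing on the dock with over 45 N counts as leaning hard
- edge_mid (a point): middle of the front edge, on its top (dock x = -92, y = 0, z = 50 mm). The edge is a flat, rigid white sill 36 mm deep in x, 360 mm long between end cheeks 12 mm higher. One notch 42 mm long cuts it from front to back, centred anywhere within 65 mm to either side of this point: not given, to be felt or seen. Its floor is the bare metal release key, its top 6 mm below the edge's
- edge_left (a point): left end of the edge: middle of its depth, on its top, at the foot of the left cheek (dock x = -92, y = 180, z = 50 mm). Close to this end means the TCP horizontally within 70 mm of it; on the way along, the tips must still touch the top of the edge at 75 to 105 mm from it
- edge_right (a point): right end of the edge, likewise (dock x = -92, y = -180, z = 50 mm)
- release_key (a joint): travel of the release key in m: 0 up at rest, 0.008 fully down against its stop. It moves straight down, springs back when let go, and takes about 1 N to start and 6 N fully down. It is a bar inside the edge, within reach only through the notch
- clamp_bar (a joint): travel of the steel clamp bar (300 mm long, just behind the edge, 33 mm above the bench) in m: 0 locked over the rack's foot, 0.012 drawn back towards the edge. The key drives it: 1.5 times the key's travel
- rack: white tube rack with red-capped tubes, 120 x 270 x 80 mm, about 0.5 kg, loose in the dock; origin: centre of its underside. To be left in place
- vial: small capped vial, 22 mm across, 50 mm tall, standing in the dock left of the rack; origin: centre of its underside. Bystander
- reagent: reagent bottle, 60 mm across, 130 mm tall, left of the dock; origin: centre of its underside. Bystander
- jar: jar, 56 mm across, 60 mm tall, right of the dock; origin: centre of its underside. Bystander
- beaker: clear plastic cup, 70 mm across, 80 mm tall, right of the dock; origin: centre of its underside. Bystander
- tipbox: grey pipette-tip box, 82 x 117 x 63 mm, left of the dock; origin: centre of its underside. Bystander
- swab_tube: capped swab tube, 105 mm long, 19 mm thick, lying in front of the dock; origin: underside near its middle, x along it. Bystander
- green_rack: empty green rack, 160 x 100 x 50 mm, right and back of the dock; origin: centre of its underside. Bystander

How it is judged:
By the outcome, as a careful person would: the job done as asked, in the order asked, and still so for the second after the job is handed in, while the arm keeps its last pose, push and grip.
It also fails if it takes over 54 s, if anything falls off the work surface, if the arm or the gripper's body presses on something with over 40 N, if the wrist force passes 120 N, or if a joint passes its speed limit or range.

## Working session

There is one attempt and no reset: what is moved stays moved. The work goes in short steps, Python scripts to look and compute and a tool call to move; the robot and the scene stay as the last step left them, time stands still between calls to the robot, and variables do not carry over. Pictures are saved under pics/ and viewed, at most 10 in all, crops included, and the job is handed in when it is done.

Besides the shell and the picture viewer there is one more tool, called after "Call:" by a JSON object that holds its "fn" and its "kwargs", one argument or row to a line. apply_moves: Moves the arm, as the interface text tells. Its arguments: {"type":"object","properties":{"moves":{"type":"array"},"squeeze":{"type":"number"}},"required":["moves"]}

```bash
mkdir -p pics
python3 - <<'E'
from workcell import arm
import cv2
s=arm.sense();print(s['clock'],s['ee_pos'],s['ee_rot'],s['wrist_force'],s['finger_gap'])
for c in ('top','scene'):
    cv2.imwrite(f'pics/{c}1.png',arm.get_image(c))
    for n in ('edge_mid','edge_left','edge_right','dock'):
        print(c,n,[(round(d['p'],2),[round(v) for v in d['point']]) for d in arm.mark_of(c,n)[:2]])
    for n in ('release_key','reagent','swab_tube','tipbox'):
        print(c,n,[(round(d['p'],2),[round(v) for v in d['point']]) for d in arm.recognise(c,n)[:2]])
E
```

```text
0.0 [ 241.91647588 -493.37040954  223.12281582] [-1.79874627e+02 -1.15367125e-02  2.61142781e+01] [-0.22299801  0.46549495 -0.94492487] 93.74098191165974
top edge_mid [(0.96, [520, 44, 52]), (0.62, [531, -134, 49])]
top edge_left [(0.76, [496, 223, 48])]
top edge_right [(0.59, [531, -136, 47])]
top dock [(0.8, [606, 57, 1])]
top release_key [(0.76, [514, 66, 47])]
top reagent [(0.84, [676, 395, 85])]
top swab_tube [(0.53, [362, -128, 15]), (0.37, [568, 49, 16])]
top tipbox [(0.69, [524, 466, 62])]
scene edge_mid [(0.75, [517, 42, 53])]
scene edge_left []
scene edge_right [(0.78, [538, -137, 50]), (0.25, [498, 227, 48])]
scene dock [(0.21, [700, -401, 2])]
scene release_key [(0.7, [514, 60, 45])]
scene reagent [(0.65, [702, 423, 87])]
scene swab_tube [(0.56, [373, -117, 12])]
scene tipbox [(0.76, [532, 485, 66])]
```

View pics/top1.png

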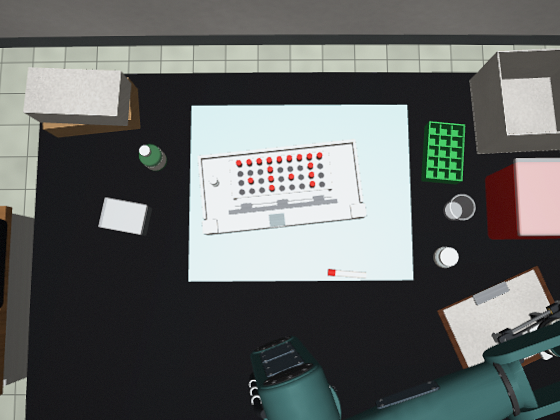

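View pics/scene1.png

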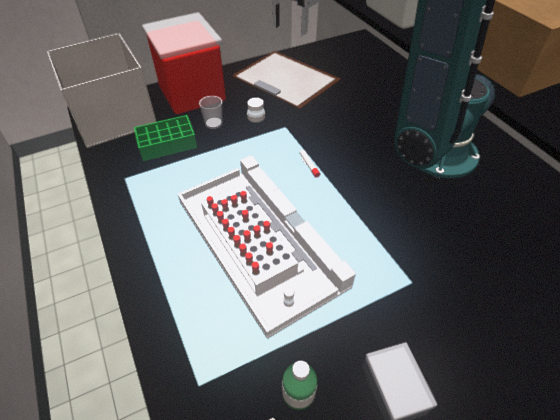

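The top view shows the grey notch near pixel (277,220), just left of the edge middle at about (283,219). The scene view shows it too, near (295,218). The ends are 361 mm apart against 360 mm given, so the dock is yawed about 5.9°. I'll align the tool with the dock, close the fingers and travel high to about dock y = +135.

Call:
{"fn": "apply_moves", "kwargs": {
  "moves": [
    [[0, 0, 0, 10.1, 255], [0, 0, 0, 10.1, 255], [22, -43, 0, 0, 255], [22, -43, 0, 0, 255], [22, -43, 0, 0, 255], [22, -43, 0, 0, 255], [22, -43, 0, 0, 255], [22, -43, 0, 0, 255], [22, -43, 0, 0, 255], [22, -43, 0, 0, 255]]
  ],
  "squeeze": 10
}}

```text
clock: 2.15
ee_pos: [382.1, -132.1, 224.6]
ee_rot: [180.0, -0.1, 5.9]
wrist_force: [-0.0, -0.1, 0.5]
finger_gap: 0.4
gripper_force: 0.0
```

Call:
{"fn": "apply_moves", "kwargs": {
  "moves": [
    [[22, -43, 0, 0, 255], [22, -43, 0, 0, 255], [22, -43, 0, 0, 255], [22, -43, 0, 0, 255], [22, -43, 0, 0, 255], [22, -43, 0, 0, 255], [20, -39, 0, 0, 255], [0, 0, 30, 0, 255], [0, 0, 0, 0, 255], [0, 0, 0, 0, 255]]
  ]
}}

```text
clock: 3.4
ee_pos: [502.5, 177.2, 195.0]
ee_rot: [180.0, -0.0, 5.9]
wrist_force: [0.4, 0.5, 0.6]
finger_gap: 0.0
gripper_force: 0.0
```

Run:
```python
from workcell import arm
import cv2
s=arm.sense();print(s['clock'],s['ee_pos'],s['ee_rot'],s['wrist_force'],s['finger_gap'])
for c in ('wrist','top'):
    cv2.imwrite(f'pics/{c}2.png',arm.get_image(c))
    for n in ('edge_mid','edge_left','edge_right'):
        print(c,n,[(round(d['p'],2),[round(v) for v in d['point']]) for d in arm.mark_of(c,n)[:2]])
    for n in ('release_key',):
        print(c,n,[(round(d['p'],2),[round(v) for v in d['point']]) for d in arm.recognise(c,n)[:2]])
```

```text
3.4 [502.46316187 177.24060282 195.01647671] [ 1.79996107e+02 -4.05541276e-02  5.88486521e+00] [0.39420988 0.48475399 0.64253325] 0.013965676391501841
wrist edge_mid [(0.88, [519, 45, 48])]
wrist edge_left [(0.96, [497, 227, 49])]
wrist edge_right []
wrist release_key []
top edge_mid [(0.77, [520, 42, 52])]
top edge_left [(0.63, [496, 222, 46])]
top edge_right [(0.76, [535, -132, 48])]
top release_key [(0.46, [512, 67, 48]), (0.34, [624, 34, 66])]
```

View pics/wrist2.png

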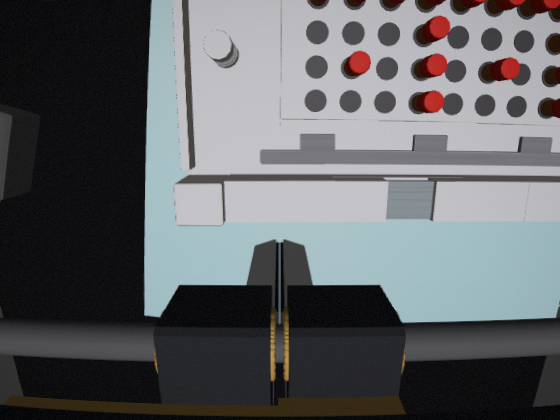

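The wrist view shows the sill at rows 181–221, starting at the cheek foot (col 223), and the notch at cols 387–434. The edge runs parallel to the image rows, so the yaw is right. Next I project these pixels onto z = 50.

Run:
```python
from workcell import arm
import cv2,numpy as np
i=arm.camera_info('wrist');f=210/np.tan(np.radians(i['fovy'])/2)
K=np.array([[f,0,i['cx']],[0,f,i['cy']],[0,0,1]])
P=np.array([[223,181],[223,222],[387,181],[387,220],[434,181],[434,220],[550,182],[550,221]],float)
u=cv2.undistortPoints(P[:,None],K,np.array(i['D']))[:,0]
T=np.linalg.inv(i['world_to_cam']);o=T[:3,3]
a=np.radians(5.885);R=np.array([[np.cos(a),np.sin(a)],[-np.sin(a),np.cos(a)]])
for p,q in zip(P,u):
    d=T[:3,:3]@[*q,1];w=o+d*(50-o[2])/d[2]
    print(p,w.round(1),'rel TCP in dock axes',(R@(w-arm.sense()['ee_pos'])[:2]).round(1))
```

```text
[223. 181.] [516.5 226.9  50. ] rel TCP in dock axes [19.1 47.8]
[223. 222.] [480.7 224.5  50. ] rel TCP in dock axes [-16.7  49.1]
[387. 181.] [530.9  89.4  50. ] rel TCP in dock axes [ 19.4 -90.5]
[387. 220.] [497.1  83.4  50. ] rel TCP in dock axes [-14.8 -92.9]
[434. 181.] [535.3  48.9  50. ] rel TCP in dock axes [  19.6 -131.2]
[434. 220.] [501.4  41.8  50. ] rel TCP in dock axes [ -14.9 -134.8]
[550. 182.] [546.4 -57.5  50. ] rel TCP in dock axes [  19.7 -238.1]
[550. 221.] [511.5 -67.7  50. ] rel TCP in dock axes [ -16.1 -244.8]
```

Call:
{"fn": "apply_moves", "kwargs": {
  "moves": [
    [[2, 0, 40, 0, 255], [0, 0, 40, 0, 255], [0, 0, 30, 0, 255], [0, 0, 10, 0, 255], [0, 0, 0, 0, 255], [0, 0, 2, 0, 255], [0, 0, 0, 0, 255]]
  ]
}}

```text
clock: 4.78
ee_pos: [505.1, 178.0, 73.6]
ee_rot: [-180.0, -0.1, 5.9]
wrist_force: [0.2, -0.8, 0.9]
finger_gap: 0.1
gripper_force: 0.0
```

Call:
{"fn": "apply_moves", "kwargs": {
  "moves": [
    [[0, 0, 1, 0, 255], [0, 0, 0, 0, 255]]
  ]
}}

```text
clock: 5.03
ee_pos: [504.4, 177.7, 71.5]
ee_rot: [180.0, -0.0, 5.9]
wrist_force: [-0.8, -0.4, -0.9]
finger_gap: 0.6
gripper_force: 0.0
```

Call:
{"fn": "apply_moves", "kwargs": {
  "moves": [
    [[0, 0, 1, 0, 255], [0, 0, 0, 0, 255]]
  ]
}}

```text
clock: 5.28
ee_pos: [504.2, 177.7, 70.1]
ee_rot: [180.0, 0.0, 5.9]
wrist_force: [0.1, -0.6, 0.4]
finger_gap: 0.5
gripper_force: 0.0
```

Call:
{"fn": "apply_moves", "kwargs": {
  "moves": [
    [[0, 0, 0.5, 0, 255], [0, 0, 0, 0, 255]]
  ]
}}

```text
clock: 5.52
ee_pos: [504.2, 177.7, 69.7]
ee_rot: [180.0, 0.0, 5.9]
wrist_force: [0.2, -0.5, 0.4]
finger_gap: 0.4
gripper_force: 0.0
```

Call:
{"fn": "apply_moves", "kwargs": {
  "moves": [
    [[0, 0, 0.5, 0, 255], [0, 0, 0, 0, 255]]
  ]
}}

```text
clock: 5.78
ee_pos: [504.3, 177.7, 69.2]
ee_rot: [180.0, 0.0, 5.9]
wrist_force: [-0.2, 0.1, -0.1]
finger_gap: 0.4
gripper_force: 0.0
```

Call:
{"fn": "apply_moves", "kwargs": {
  "moves": [
    [[0, 0, 0.5, 0, 255], [0, 0, 0, 0, 255]]
  ]
}}

```text
clock: 6.02
ee_pos: [504.3, 177.7, 69.1]
ee_rot: [180.0, -0.0, 5.9]
wrist_force: [-0.4, -0.2, 1.8]
finger_gap: 0.4
gripper_force: 1.1
```

Call:
{"fn": "apply_moves", "kwargs": {
  "moves": [
    [[0, 0, 0.5, 0, 255], [0, 0, 0, 0, 255], [0, 0, 0, 0, 255]]
  ]
}}

```text
clock: 6.4
ee_pos: [504.3, 177.7, 69.1]
ee_rot: [180.0, -0.0, 5.9]
wrist_force: [-1.9, -0.1, 5.7]
finger_gap: 0.6
gripper_force: 2.5
```

Call:
{"fn": "apply_moves", "kwargs": {
  "moves": [
    [[0, 5, 0, 0, 255], [0, 5, 0, 0, 255], [0, 5, 0, 0, 255], [0, 5, 0, 0, 255]]
  ]
}}

```text
clock: 6.9
ee_pos: [507.2, 158.3, 69.1]
ee_rot: [-179.9, -0.1, 5.9]
wrist_force: [1.0, 3.2, 5.1]
finger_gap: 0.2
gripper_force: 2.7
```

Call:
{"fn": "apply_moves", "kwargs": {
  "moves": [
    [[0, 5, 0, 0, 255], [0, 5, 0, 0, 255], [0, 5, 0, 0, 255]]
  ]
}}

```text
clock: 7.28
ee_pos: [508.7, 143.4, 69.1]
ee_rot: [-179.9, -0.1, 5.9]
wrist_force: [-0.1, 3.9, 6.6]
finger_gap: 0.7
gripper_force: 2.7
```

Call:
{"fn": "apply_moves", "kwargs": {
  "moves": [
    [[0, 5, 0, 0, 255], [0, 5, 0, 0, 255], [0, 5, 0, 0, 255]]
  ]
}}

```text
clock: 7.65
ee_pos: [510.2, 128.3, 69.0]
ee_rot: [-179.9, -0.1, 5.9]
wrist_force: [-0.1, 3.3, 3.8]
finger_gap: 0.7
gripper_force: 1.9
```

Call:
{"fn": "apply_moves", "kwargs": {
  "moves": [
    [[0, 5, 0.2, 0, 255], [0, 5, 0, 0, 255], [0, 5, 0, 0, 255]]
  ]
}}

```text
clock: 8.02
ee_pos: [511.7, 113.6, 68.9]
ee_rot: [-179.9, -0.1, 5.9]
wrist_force: [0.4, 3.6, 6.4]
finger_gap: 0.5
gripper_force: 3.0
```

Call:
{"fn": "apply_moves", "kwargs": {
  "moves": [
    [[0, 5, 0, 0, 255], [0, 5, 0, 0, 255], [0, 5, 0, 0, 255]]
  ]
}}

```text
clock: 8.4
ee_pos: [513.2, 98.6, 68.8]
ee_rot: [-179.9, -0.1, 5.9]
wrist_force: [0.3, 4.4, 6.3]
finger_gap: 0.4
gripper_force: 3.0
```

Call:
{"fn": "apply_moves", "kwargs": {
  "moves": [
    [[0, 5, 0, 0, 255], [0, 5, 0, 0, 255], [0, 5, 0, 0, 255]]
  ]
}}

```text
clock: 8.78
ee_pos: [514.7, 83.6, 68.8]
ee_rot: [-179.9, -0.1, 5.9]
wrist_force: [0.5, 3.0, 4.0]
finger_gap: 0.6
gripper_force: 2.1
```

Call:
{"fn": "apply_moves", "kwargs": {
  "moves": [
    [[0, 4, 0, 0, 255], [0, 3, 0, 0, 255]]
  ]
}}

```text
clock: 9.02
ee_pos: [514.0, 75.2, 66.9]
ee_rot: [179.9, 0.1, 5.9]
wrist_force: [0.1, -0.8, 0.2]
finger_gap: 0.3
gripper_force: 0.0
```

The force fell to zero and the tips dropped at a travel of 102 mm, which matches where the camera put the notch. I'll centre in it and press down.

Call:
{"fn": "apply_moves", "kwargs": {
  "moves": [
    [[0, 4, 0, 0, 255], [0, 4, 0, 0, 255], [0, 0, 2, 0, 255], [0, 0, 2, 0, 255], [0, 0, 0, 0, 255]]
  ]
}}

```text
clock: 9.65
ee_pos: [515.4, 68.4, 63.7]
ee_rot: [180.0, 0.0, 5.9]
wrist_force: [0.2, 0.9, 0.3]
finger_gap: 0.5
gripper_force: 0.0
```

Call:
{"fn": "apply_moves", "kwargs": {
  "moves": [
    [[0, 0, 2, 0, 255], [0, 0, 2, 0, 255], [0, 0, 0, 0, 255]]
  ]
}}

```text
clock: 10.02
ee_pos: [515.8, 68.4, 60.3]
ee_rot: [-180.0, -0.0, 5.9]
wrist_force: [0.1, 0.1, 2.1]
finger_gap: 0.9
gripper_force: 1.2
```

Call:
{"fn": "apply_moves", "kwargs": {
  "moves": [
    [[0, 0, 2, 0, 255], [0, 0, 2, 0, 255], [0, 0, 0, 0, 255]]
  ]
}}

```text
clock: 10.4
ee_pos: [515.8, 68.4, 56.3]
ee_rot: [-180.0, -0.0, 5.9]
wrist_force: [-1.0, 1.1, 5.3]
finger_gap: 0.8
gripper_force: 2.4
```

Call:
{"fn": "apply_moves", "kwargs": {
  "moves": [
    [[0, 0, 1, 0, 255], [0, 0, 1, 0, 255], [0, 0, 0, 0, 255]]
  ]
}}

```text
clock: 10.78
ee_pos: [515.8, 68.4, 55.0]
ee_rot: [-180.0, -0.0, 5.9]
wrist_force: [-2.1, 1.9, 7.8]
finger_gap: 0.6
gripper_force: 3.8
```

Near the stop. A little more, to seat firmly against it.

Call:
{"fn": "apply_moves", "kwargs": {
  "moves": [
    [[0, 0, 0.5, 0, 255], [0, 0, 0.5, 0, 255], [0, 0, 0, 0, 255], [0, 0, 0, 0, 255]]
  ]
}}

```text
clock: 11.28
ee_pos: [515.9, 68.4, 54.9]
ee_rot: [-180.0, -0.1, 5.9]
wrist_force: [-4.0, 0.8, 11.7]
finger_gap: 0.5
gripper_force: 5.7
```

Run:
```python
from workcell import arm
import cv2
s=arm.sense();print(s['clock'],s['ee_pos'],s['wrist_force'])
im=arm.get_image('top')
cv2.imwrite('pics/top3.png',cv2.hconcat([cv2.resize(x[150:250,190:380],None,fx=2,fy=4,interpolation=2) for x in (cv2.imread('pics/top1.png'),im)]))
cv2.imwrite('pics/wrist3.png',arm.get_image('wrist'))
```

```text
11.275 [515.89761866  68.43351032  54.9108725 ] [-4.03219222  0.79901459 11.70775403]
```

View pics/wrist3.png

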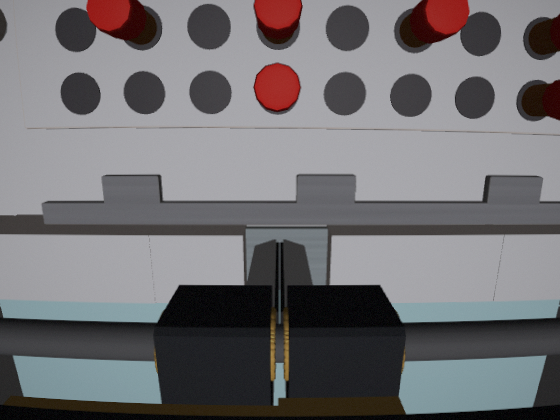

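The wrist view shows the fingers inside the notch (cols 246–328) and the clamp bar (rows 203–223) drawn up close to the edge. The height has settled at 54.9 mm, about 8 mm below where the key's top should be at rest, while the force rises to 12 N, so the key is on its stop.

```bash
python3 -c "
from workcell import arm
print(arm.job_done())"
```

```text
the job is handed in; nothing more can be done
None
```

I touched the edge about 48 mm from its left end and swept right with about 4–7 N until the tips dropped into the notch. The key is now held fully down with about 12 N, the clamp bar looks drawn back in the wrist picture, and the job is handed in; no verdict came back.

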